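# Lower the ratchet painting board to dry flat

## Robot

A 6-joint arm with a two-finger parallel gripper is mounted at the origin on the work surface. World frame = base frame: x ahead of the robot, y to its left, z up, the work surface at z = 0. Lengths are in m, angles in rad, forces in N, time in s.
With the tool pointing down it reaches from about 0.3 to 0.85 m from the base axis. Payload 4.2 kg.
Tool frame: the origin (TCP) lies midway between the tips of the shut fingers; the grasp point (between the pads) lies 19 mm behind it (bot.grasp_offset is the distance from the TCP to the grasp point, in m); z points along the fingers, y is the direction in which the jaws open and shut (so a half turn about z gives the same grasp; the last joint's range is limited). The gripper opens to 91 mm and grips with 3 to 60 N. Pads are 32 mm wide; open, the fingers measure 118 mm over their backs; the gripper's body (76 mm by 178 mm) begins 60 mm behind the grasp point.
Start: joints at [-1.282, 0.32, 1.565, -0, 1.257, -0.02], TCP at [0.175, -0.548, 0.174] pointing down, gripper open.
Joint ranges: [-3.11, 3.11], [-0.84, 2.01], [0.21, 2.61], [-1.34, 4.49], [0.05, 2.63], [-2.56, 2.56]. Speed limits (rad/s): [2.57, 2.57, 3.14, 3.14, 3.14, 3.14].

## Interface

Orientations are given as a unit quaternion [w, x, y, z].
In Python, from station import bot gives the robot as it stands.
- The arm moves only by the tool step_arm, never from a script. Its argument "deltas" is text: rows parted by semicolons, each of 6 numbers parted by spaces: the shift along the tool's x, y, z in m, then the turn, a rotation vector about the tool's x, y, z in rad. In form: x y z rx ry rz; .... A call has 1 to 8 rows; each row is the pose to reach, as a shift and turn from the pose commanded when the call began, along the tool's axes at that moment; what a row does not reach only later rows make up. A row lasts 1/12 s, in which the tool goes at most 41.7 mm and 7.16 degrees, less where a joint would pass 70% of its speed; a pose out of reach is approached as far as the arm can. A call with a gripper value outside its range is refused whole. "gripper" is the gripper's target within -1 to 1 (shut at 1, half-way at 0, fully open at -1), set as the call begins (left out, the last holds). The fingers move at their own pace and stop on an object; "grip_force" is the grip in N (left out, the last holds). Time passes only in rows, so rows that repeat a pose let the fingers close. It gives the time, the measured TCP pose, the force and the opening at its end, in the units of the state.
- bot.sense(): the state, without advancing time (a new reading comes with each control period).
- bot.camera(name): name is "scene" or "top"; returns a dict with "frame" (400x640x3 uint8, red, green, blue), "range_z" (400x640 float32, m along the optical axis (not along the pixel's ray), 0 where there is no reading), "vfov" (degrees; the focal length in pixels is half the picture's height over the tangent of half this angle, whatever the lens; pixels are square), "cx", "cy" (the principal point, pixels), "pose" (4x4, takes a point from camera to world coordinates). Camera axes: x right, y down, z forward; pixel columns grow to the right and rows downward; lengths in m; the calibration is good to about 2 mm. A picture is of the moment at which its call begins.
- bot.finish_job(): hands the job in, once; it reports no verdict.
Trained networks look in a picture, given as the dict that the camera call returned (one of the last four; its "shot" number tells which), for a name from the list of things; names that differ only in an ending like _2 or _b are one class to them, and where a whole thing is asked for, a point or a joint stands for the part that bears it (a point fixed in the world has none). Each returns a list of dicts, best first, with "confidence" (0 to 1); they miss things now and then, are a little off and sometimes report something else, mostly with a low value. They report only what shows in the picture. A call takes as long as a camera call.
- bot.trace(picture, label): "region" (400x640 bool, what is visible of it) and "rect" ([left, top, right, bottom] as shares, 0 to 1, of the picture: columns of its width, rows of its height, round what is visible of it).
- bot.pinpoint(picture, label): "centre" ([row, column] as shares, 0 to 1, of the picture: columns of its width, rows of its height: a listed point, or the origin of a listed thing).
The state is a dict: "clock": time; "joint_pos": joint angles; "dq": joint speeds; "joint_efforts": joint torques, N m; "ee_pos": TCP position; "tcp_rot": TCP orientation; "contact_force": force on the tool from outside, world axes, zero at the start; "ft_torque": the same for the moment, N m; "opening": opening from 0.0 (shut) to 1.0 (fully open).
Only numpy, scipy, OpenCV 4.12 (cv2) and the standard library are available. Lean on these libraries where they do the work, as an engineer would, in place of code of your own. Each camera call takes 0.05 s, during which the arm holds its last target.

## Task

The painted panel has to dry lying flat. With the fingertips press the ratchet pawl's pedal all the way down so that the pawl is free, then push the raised board down by the bare wooden rail at its far end, past its teeth, until it lies flat on its rests. Only press and push, never lift the board; do not touch the wet panel, leave the pawl free, and leave the jars, bottle, bowl, tape and brushes where they stand.

Things in the scene. Friction and masses are not known exactly. Their poses are not given: they have to be found in the camera images.
- stand: Fixed stand: dark wooden base plate 300 x 380 x 15 mm (x -40..260, y -240..140 mm in its frame). Origin on the table straight below the middle of the board's hinge; +x runs from the hinge end (near the robot) to the board's far end, +y left, z up; turned up to 0.35 rad. A toothed wheel (radius 80 mm) turns with the board at y -148; the pawl's bracket, 172 mm tall, stands at x 80, y -168.
- board_hinge (a point): Middle of the board's hinge axis, 85 mm above the table. The axis is parallel to the stand's y.
- board (a joint): Tilt of the board about its hinge, rad: 0 = flat on its rests (end stop), positive = far end raised; starts at 0.7 to 0.95. Plywood, 240 wide, 10 to 240 mm from the hinge; raised, its top edge is up to 295 mm above the table. The hinge is stiff: the board stays where it is left and must be pushed all the way down (about 2 to 10 N on the rail). With the pawl engaged it locks at about 0.69.
- rail_top (a point): Centre of the upper face of the bare wooden rail across the board's far end, 60 mm deep x 240 mm wide, 10 mm proud of the panel. It lies 210 mm from the hinge axis along the board and 20 mm above it square to the board, and so goes down on an arc, moving 60 to 105 mm towards the stand's +x, to 105 mm above the table. Axes: x along the board outwards, y along the hinge, z out of the face.
- panel: Freshly painted red panel with white scale pattern, fixed on the board's upper face, 135 mm (along the board) x 210 mm x 4 mm, from 30 to 165 mm from the hinge axis. Origin at the centre of its underside. Its paint is wet: not to be touched.
- pawl (a joint): Angle of the steel pawl, rad: 0 = nose between the wheel's teeth (engaged, as at the start), growing as its pedal is pressed down, 0.42 = end stop, pedal all the way down. The teeth are cleared above about 0.12. It takes about 4 N on the pedal and stays where it is left.
- pawl_pad (a point): Centre of the upper face of the pawl's black rubber pedal, 45 mm (stand x) x 50 mm (stand y), on the stand's right (-y) side: in the stand's frame at x 154, y -205, z 184 mm at the start. It turns about an axis parallel to the stand's y through x 80, z 162 mm; the pad goes down about 32 mm in all. Nothing lies beneath it.
- paint_jar: Small clear lidded paint jar, 48 mm wide, 52 mm tall, standing beside the pawl's side of the stand. Loose, not to be moved. Origin at the centre of its underside.
- low_jar: Low glass jar with a black lid, 56 mm wide, 45 mm tall, standing beyond the board's far end. Loose, not to be moved. Origin at the centre of its underside.
- varnish_bottle: Brown bottle with a black cap, 44 mm wide, 115 mm tall, standing beyond the board's far end. Loose, not to be moved. Origin at the centre of its underside.
- mixing_dish: White porcelain mixing bowl, 90 mm wide, 28 mm tall, left of the stand. Loose, not to be moved. Origin at the centre of its underside.
- tape_roll: Roll of tape lying flat, 80 mm outside, 56 mm hole, 20 mm tall, to the right of the stand. Loose, not to be moved. Origin at the centre of its underside.
- wash_brush: 170 mm paint brush lying flat on the table, left of the stand. Loose, not to be moved. Origin at the centre of its underside.
- brush_pot: Pot 72 mm wide and 90 mm tall with brushes standing in it, 195 mm tall in all, beyond and left of the board. Loose, not to be moved. Origin at the centre of its underside.

How it is judged:
By the outcome, as a careful person would: the job done as asked, in the order asked, and still so for the second after the job is handed in, with the robot touching nothing.
It also fails if it takes over 48 s, if anything falls off the work surface, if the arm or the gripper's body presses on something with over 40 N, if the wrist force passes 120 N, or if a joint passes its speed limit or range.

## Working session

There is one attempt and no reset: what is moved stays moved. The work goes in short steps, Python scripts to look and compute and a tool call to move; the robot and the scene stay as the last step left them, time stands still between calls to the robot, and variables do not carry over. Pictures are saved under pics/ and viewed, and the job is handed in when it is done.

Besides the shell and the picture viewer there is one more tool, called after "Emit:" as a command line: name --argument value ..., lists and objects as JSON in quotes. step_arm: Moves the arm, as the interface text tells. Its arguments: {"type":"object","properties":{"deltas":{"type":"string"},"gripper":{"type":"number"},"grip_force":{"type":"number"}},"required":["deltas"]}

```bash
ls; mkdir -p pics
cat > h.py <<'E'
import numpy as np, cv2
from station import bot
def P(c,r,col,z=None):
    H=400; f=H/2/np.tan(np.radians(c["vfov"])/2)
    if z is None:
        z=c["range_z"][int(r),int(col)]
    p=np.array([(col-c["cx"])/f*z,(r-c["cy"])/f*z,z,1]); return (c["pose"]@p)[:3]
def proj(c,p):
    f=200/np.tan(np.radians(c["vfov"])/2)
    q=np.linalg.inv(c["pose"])@np.r_[p,1]; return q[1]/q[2]*f+c["cy"],q[0]/q[2]*f+c["cx"]
def save(c,n): cv2.imwrite("pics/"+n,c["frame"][:,:,::-1])
E
python3 - <<'E'
from h import *
print(bot.sense())
for n in("scene","top"):
    c=bot.camera(n); save(c,n+"0.png"); print(n,c["pose"].round(3).tolist())
    for l in("pawl_pad","rail_top","board_hinge","panel","paint_jar","tape_roll","varnish_bottle","low_jar","brush_pot","mixing_dish"):
        for d in bot.pinpoint(c,l)[:2]:
            r,k=d["centre"][0]*400,d["centre"][1]*640
            print(l,round(d["confidence"],2),int(r),int(k),P(c,min(r,399),min(k,639)).round(3))
E
```

```text
pics
{'clock': 0.0, 'joint_pos': array([-1.28201165e+00,  3.20270738e-01,  1.56567889e+00, -1.67183223e-05,
        1.25740866e+00, -2.00268453e-02]), 'dq': array([-0.00054148, -0.00024609,  0.000197  ,  0.00101161,  0.00023815,
       -0.00021057]), 'joint_efforts': array([-8.19119577e-05, -4.12459230e+01, -2.31968307e+01,  7.26711075e-02,
        4.57304379e-02, -1.44236333e-04]), 'ee_pos': array([ 0.17457169, -0.54724595,  0.17323256]), 'tcp_rot': array([-8.73791840e-04,  9.88102313e-01,  1.53795448e-01, -1.26153182e-04]), 'contact_force': array([ 0.09816595, -0.93201063,  0.08217329]), 'ft_torque': array([ 0.00355704, -0.03507591,  0.02781974]), 'opening': 0.9977369212380187}
scene [[-0.346, 0.645, -0.681, 1.543], [0.938, 0.235, -0.255, 0.459], [-0.004, -0.727, -0.687, 1.152], [0.0, 0.0, 0.0, 1.0]]
pawl_pad 0.75 178 198 [ 0.612 -0.264  0.18 ]
rail_top 0.78 173 265 [ 0.622 -0.035  0.274]
rail_top 0.45 216 182 [ 0.643 -0.329  0.028]
board_hinge 0.79 188 286 [0.625 0.028 0.242]
paint_jar 0.63 216 184 [ 0.64  -0.324  0.026]
tape_roll 0.8 190 206 [ 0.479 -0.34  -0.005]
tape_roll 0.41 
[... 220 characters left out ...]
h 0.97 245 341 [0.566 0.171 0.003]
top [[0.018, -0.992, 0.126, 0.425], [-1.0, -0.018, 0.0, 0.071], [0.002, -0.126, -0.992, 1.335], [0.0, 0.0, 0.0, 1.0]]
pawl_pad 0.84 183 439 [ 0.616 -0.247  0.182]
rail_top 0.85 182 367 [ 0.601 -0.045  0.261]
board_hinge 0.75 238 360 [ 0.463 -0.039  0.113]
panel 0.88 212 366 [ 0.533 -0.05   0.173]
paint_jar 0.68 190 451 [ 0.618 -0.321  0.042]
tape_roll 0.9 236 454 [ 0.481 -0.34  -0.002]
tape_roll 0.59 240 358 [ 0.46  -0.035  0.094]
varnish_bottle 0.54 137 319 [0.765 0.081 0.074]
varnish_bottle 0.42 235 453 [ 0.484 -0.339 -0.001]
low_jar 0.56 142 358 [ 0.76  -0.04   0.044]
brush_pot 0.55 141 289 [0.748 0.17  0.089]
mixing_dish 0.71 205 289 [0.568 0.173 0.   ]
```

View pics/scene0.png

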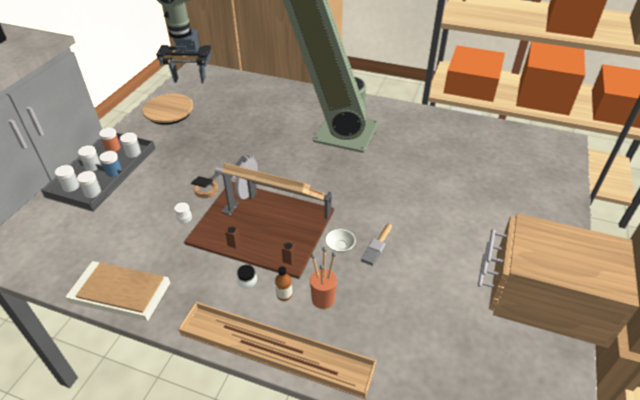

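View pics/top0.png

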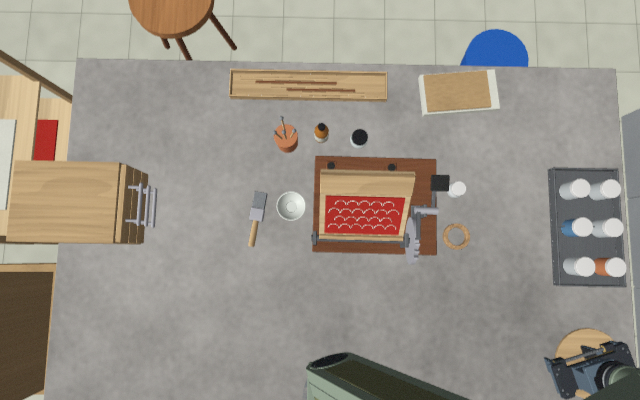

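Run:
```python
from h import *
# rail + board fits
for n in("scene","top"):
    c=bot.camera(n)
    for l in("pawl_pad","rail_top","panel"):
        d=bot.trace(c,l)
        if not d: print(n,l,"none");continue
        m=d[0]["region"]; print(n,l,d[0]["confidence"],m.sum(),(np.array(d[0]["rect"])*[640,400,640,400]).round())
        if l!="panel" and False: continue
        rr,cc=np.where(m&(c["range_z"]>0)); Q=np.array([P(c,a,b) for a,b in zip(rr,cc)])
        print("  med",np.median(Q,0).round(3),"p2",np.percentile(Q,2,0).round(3),"p98",np.percentile(Q,98,0).round(3))
        if l=="panel":
            q=Q-Q.mean(0); 
            for _ in range(5):
                u,s,v=np.linalg.svd(q-q.mean(0),full_matrices=False); nrm=v[2]; q=q[abs((q-q.mean(0))@nrm)<.004] if _<4 else q
            nrm*=np.sign(nrm[2]); print("  normal",nrm.round(3),"tilt",np.arccos(nrm[2]),"yaw",np.arctan2(-nrm[1],-nrm[0]))
```

```text
scene pawl_pad 0.61 230 [192. 157. 245. 190.]
  med [ 0.611 -0.233  0.181] p2 [ 0.469 -0.267  0.166] p98 [ 0.642 -0.183  0.19 ]
scene rail_top 0.55 1533 [221. 156. 333. 199.]
  med [ 0.616 -0.067  0.253] p2 [ 0.418 -0.19   0.052] p98 [0.635 0.079 0.272]
scene panel none
top pawl_pad 0.81 695 [411. 175. 447. 242.]
  med [ 0.571 -0.23   0.177] p2 [ 0.469 -0.27   0.16 ] p98 [ 0.637 -0.183  0.188]
top rail_top 0.87 7097 [311. 170. 422. 266.]
  med [ 0.545 -0.05   0.182] p2 [ 0.432 -0.186  0.04 ] p98 [0.63  0.074 0.27 ]
top panel 0.79 2896 [324. 191. 404. 234.]
  med [ 0.527 -0.043  0.165] p2 [ 0.479 -0.143  0.115] p98 [0.57  0.058 0.21 ]
  normal [-0.724  0.006  0.69 ] tilt 0.809898036801505 yaw -0.008638841367408948
```

```bash
cat >> h.py <<'E'
def pts(c,box):
    H=400; f=200/np.tan(np.radians(c["vfov"])/2); z=c["range_z"]
    rr,cc=np.mgrid[:400,:640]
    X=np.stack([(cc-c["cx"])/f*z,(rr-c["cy"])/f*z,z,np.ones_like(z)],-1)@c["pose"].T
    X=X[...,:3]; m=z>0
    for i in range(3): m&=(X[...,i]>box[i][0])&(X[...,i]<box[i][1])
    return X,m
E
python3 - <<'E'
from h import *
for n in("top","scene"):
    c=bot.camera(n)
    X,m=pts(c,[(.56,.68),(-.30,-.19),(.15,.23)]); dark=c["frame"].max(2)<60
    Q=X[m&dark]; print(n,"pad",len(Q),Q.mean(0).round(4),np.percentile(Q,3,0).round(3),np.percentile(Q,97,0).round(3))
    A=np.c_[Q[:,:2]-Q[:,:2].mean(0),np.ones(len(Q))]; print(" slope",np.linalg.lstsq(A,Q[:,2],rcond=None)[0].round(3))
    # base plate
    X,m=pts(c,[(.38,.78),(-.34,.14),(.009,.021)]); fr=c["frame"].astype(int)
    m&=(fr[...,0]>fr[...,2]+20)&(fr[...,0]<150)
    Q=X[m]; r=cv2.minAreaRect(Q[:,:2].astype(np.float32)); print(" plate",r)
    # rail: wood coloured, high
    X,m=pts(c,[(.54,.68),(-.2,.12),(.22,.31)]); m&=(fr[...,0]>fr[...,2]+30)
    Q=X[m]; print(" rail pts",len(Q),np.percentile(Q,2,0).round(3),np.percentile(Q,98,0).round(3))
E
```

```text
top pad 255 [ 0.6175 -0.2477  0.1833] [ 0.6   -0.27   0.178] [ 0.637 -0.226  0.189]
 slope [0.171 0.012 0.183]
 plate ((0.5946037173271179, -0.1180877536535263), (0.431086003780365, 0.3429982662200928), 89.39173889160156)
 rail pts 2275 [ 0.576 -0.158  0.23 ] [0.632 0.073 0.272]
scene pad 124 [ 0.6229 -0.245   0.1834] [ 0.602 -0.267  0.176] [ 0.641 -0.224  0.189]
 slope [0.219 0.005 0.183]
 plate ((0.5769460201263428, -0.11900833249092102), (0.43970024585723877, 0.30603665113449097), 89.86717224121094)
 rail pts 883 [ 0.603 -0.155  0.23 ] [0.637 0.078 0.273]
```

```bash
cat >> h.py <<'E'
from scipy.spatial.transform import Rotation as R
def D(target,a=np.pi/2,tilt=0):
    """tool deltas to world target, tool x at angle a; tilt: tool axis leaning so it points toward +x"""
    s=bot.sense(); q=s["tcp_rot"]; R0=R.from_quat([q[1],q[2],q[3],q[0]])
    x=[np.cos(a),np.sin(a),0]; y=[np.sin(a),-np.cos(a),0]; M=R.from_matrix(np.array([x,y,[0,0,-1]]).T)
    M=R.from_euler('y',-tilt)*M
    print((R0.inv().apply(np.array(target)-s["ee_pos"])).round(4),(R0.inv()*M).as_rotvec().round(4))
E
python3 - <<'E'
from h import *
D([.618,-.247,.25])
E
```

```text
[ 0.5137 -0.1519 -0.0759] [ 2.000e-04  1.000e-04 -1.262e+00]
```

Emit:
step_arm --deltas "0 0 -0.04 0 0 -0.12; 0 0 -0.076 0 0 -0.24; 0.04 -0.011 -0.076 0 0 -0.36; 0.08 -0.023 -0.076 0 0 -0.48; 0.12 -0.035 -0.076 0 0 -0.6; 0.16 -0.047 -0.076 0 0 -0.72; 0.2 -0.059 -0.076 0 0 -0.84; 0.24 -0.071 -0.076 0 0 -0.96" --gripper 1

```text
clock: 2.27
ee_pos: [0.3828, -0.4061, 0.2503]
tcp_rot: [0.0, 0.804, 0.595, 0.0]
contact_force: [-0.4, -1.2, -0.2]
opening: 0.444
```

Run:
```python
from h import *
D([.618,-.247,.25]); print(bot.sense())
```

```text
[0.2209 0.1785 0.0003] [ 0.0004  0.0004 -0.2964]
{'clock': 2.2667, 'joint_pos': array([-8.35582756e-01,  2.54825337e-01,  1.46571235e+00, -3.50232705e-05,
        1.42047136e+00, -5.39194294e-01]), 'dq': array([ 0.89588407,  0.10566525, -0.14355375, -0.00414274,  0.02663567,
       -0.5403352 ]), 'joint_efforts': array([ -4.20142025, -40.96358299, -23.51576507,   0.09597781,
         0.25807679,   0.45144221]), 'ee_pos': array([ 0.38277717, -0.40613619,  0.25030021]), 'tcp_rot': array([2.92100813e-04, 8.03760827e-01, 5.94952474e-01, 1.13223083e-05]), 'contact_force': array([-0.42986796, -1.20266639, -0.22418658]), 'ft_torque': array([-0.04809707, -0.1043616 , -0.01765827]), 'opening': 0.443635336604119}
```

Emit:
step_arm --deltas "0.033 0.026 0 0 0 -0.1; 0.065 0.052 0 0 0 -0.2; 0.097 0.078 0 0 0 -0.29; 0.129 0.104 0 0 0 -0.29; 0.161 0.13 0 0 0 -0.29; 0.193 0.156 0 0 0 -0.29; 0.21 0.168 0 0 0 -0.29; 0.21 0.168 0 0 0 -0.29"

```text
clock: 2.93
ee_pos: [0.6078, -0.2534, 0.2488]
tcp_rot: [-0.0, 0.71, 0.705, 0.001]
contact_force: [-0.7, -0.1, 0.1]
opening: 0.005
```

Run:
```python
from h import *
D([.618,-.247,.20]); print(bot.sense()["opening"])
c=bot.camera("scene"); save(c,"s1.png"); cv2.imwrite("pics/s1z.png",cv2.resize(c["frame"][110:260,130:360,::-1],None,fx=3,fy=3))
```

```text
[0.0064 0.0101 0.0488] [ 0.0006 -0.0018 -0.0069]
0.004824690626489992
```

View pics/s1z.png

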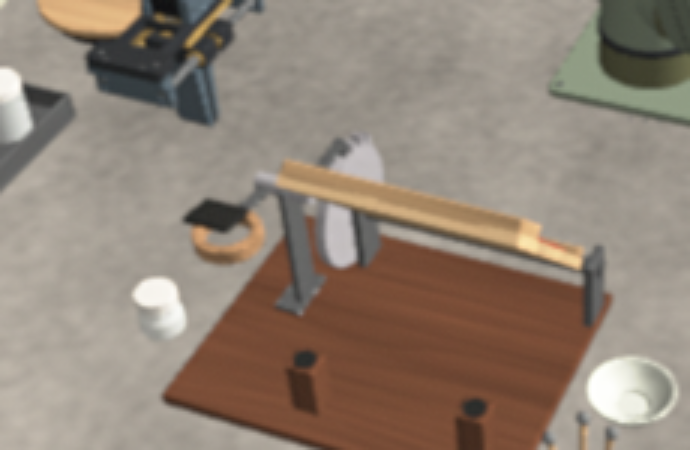

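Run:
```python
from h import *
c=bot.camera("scene"); s=bot.sense(); print(s["clock"],s["ee_pos"],proj(c,s["ee_pos"]), proj(c,[.618,-.247,.183]))
cv2.imwrite("pics/s2z.png",cv2.resize(c["frame"][60:260,130:360,::-1],None,fx=3,fy=3))
print({k:v for k,v in c.items() if k not in("frame","range_z","pose")})
```

```text
3.0333 [ 0.60442138 -0.25655173  0.24946624] (np.float64(159.16777618702457), np.float64(197.49311838882375)) (np.float64(180.3985962580733), np.float64(201.80277191170552))
{'vfov': 43.26120563363699, 'cx': 317.1154022964704, 'cy': 200.34696551336194, 'shot': 8}
```

View pics/s2z.png

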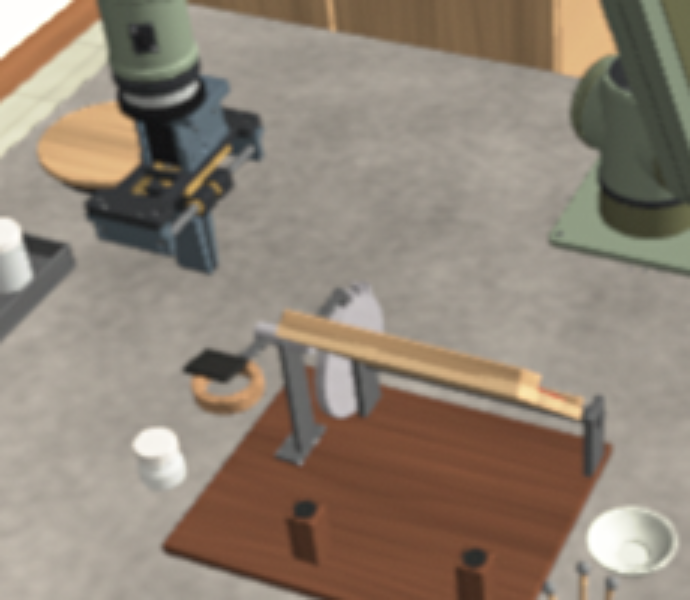

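Run:
```python
from h import *
for n in("scene","top"):
    c=bot.camera(n); s=bot.sense()
    X,m=pts(c,[(.5,.72),(-.36,-.12),(.2,.34)])
    wood=(c["frame"][...,0].astype(int)-c["frame"][...,2])>25
    Q=X[m&~wood]; print(n,s["ee_pos"].round(4),len(Q),proj(c,s["ee_pos"]))
    for z0 in np.arange(.2,.34,.01):
        q=Q[(Q[:,2]>=z0)&(Q[:,2]<z0+.01)]
        if len(q)>3: print(round(z0,2),len(q),np.percentile(q,5,0).round(3),np.percentile(q,95,0).round(3))
    save(c,"n_%s.png"%n)
    r,k=proj(c,s["ee_pos"]); r,k=int(r),int(k)
    cv2.imwrite("pics/n_%s_z.png"%n,cv2.resize(c["frame"][r-60:r+60,k-80:k+80,::-1],None,fx=5,fy=5,interpolation=0))
```

```text
scene [ 0.6037 -0.2573  0.2498] 192 (np.float64(158.8651479516485), np.float64(197.37181366962847))
0.29 30 [ 0.601 -0.269  0.291] [ 0.615 -0.236  0.299]
0.3 41 [ 0.595 -0.268  0.301] [ 0.617 -0.235  0.309]
0.31 43 [ 0.597 -0.265  0.311] [ 0.617 -0.236  0.319]
0.32 35 [ 0.595 -0.263  0.32 ] [ 0.618 -0.235  0.33 ]
0.33 41 [ 0.595 -0.258  0.331] [ 0.618 -0.235  0.339]
top [ 0.6034 -0.2577  0.2501] 12 (np.float64(183.79755376691134), np.float64(450.9264076741774))
0.29 7 [ 0.594 -0.24   0.291] [ 0.606 -0.237  0.297]
```

View pics/n_top_z.png

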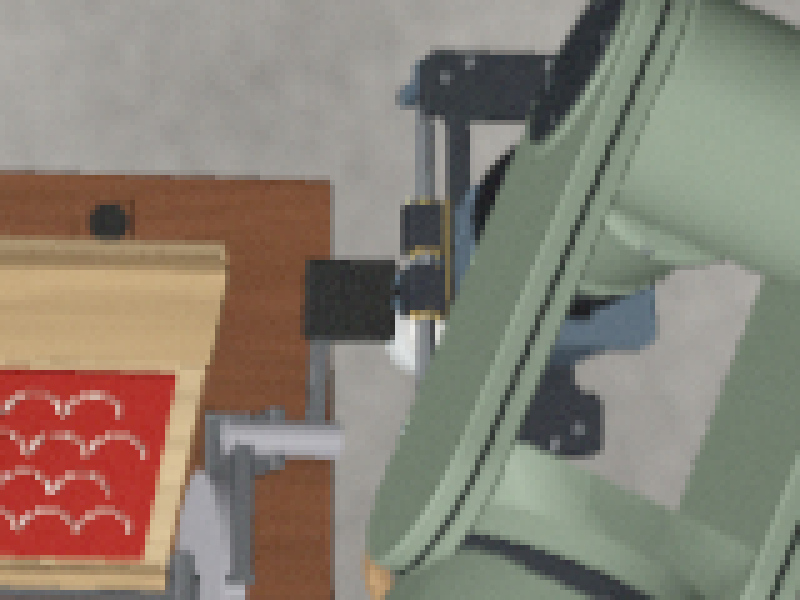

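View pics/n_scene_z.png

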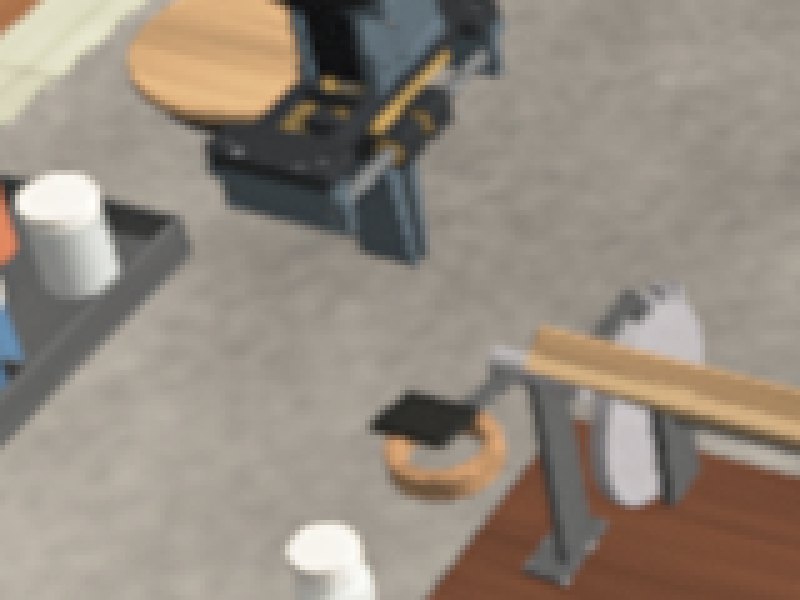

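Run:
```python
from h import *
c=bot.camera("scene"); s=bot.sense(); p=np.array([.1746,-.5472,.1732])
print(s["clock"],s["ee_pos"],s["joint_pos"],s["dq"].round(3)); print(proj(c,p))
yd=np.array([.304,-.953,0])
for sg in(-1,1):
    for dz in(0,.04): print(sg,dz,proj(c,p+sg*yd*.052+[0,0,dz]))
im=cv2.imread("pics/scene0.png"); cv2.imwrite("pics/a.png",cv2.resize(im[0:120,110:270],None,fx=5,fy=5,interpolation=0))
z=c["range_z"]
for r in range(146,156): print(r,[ (P(c,r,k)*1000).round().astype(int).tolist() if z[r,k]>0 else 0 for k in (197,199)])
```

```text
3.1833 [ 0.60324275 -0.25795046  0.25036462] [-4.21310396e-01  4.20861919e-01  1.22048202e+00 -5.16691906e-04
  1.50020261e+00 -4.07787171e-01] [-0.009 -0.005  0.001  0.002 -0.004  0.   ]
(np.float64(89.73694446269461), np.float64(190.9685995069519))
-1 0 (np.float64(90.01764491099607), np.float64(204.9470203458623))
-1 0.04 (np.float64(80.35247470738858), np.float64(203.21585000208268))
1 0 (np.float64(89.45680278097412), np.float64(177.0180043251329))
1 0.04 (np.float64(79.80276087736614), np.float64(174.87205148751218))
146 [[613, -242, 306], [609, -239, 305]]
147 [[613, -243, 303], [609, -239, 301]]
148 [[613, -244, 299], [613, -237, 301]]
149 [[614, -243, 296], [614, -237, 298]]
150 [[301, -481, 3], [609, -241, 290]]
151 [[302, -481, -1], [301, -473, 1]]
152 [[304, -481, -4], [305, -471, -1]]
153 [[310, -477, -4], [312, -467, 0]]
154 [[312, -476, -6], [315, -465, -1]]
155 [[323, -470, -1], [325, -459, 3]]
```

View pics/a.png

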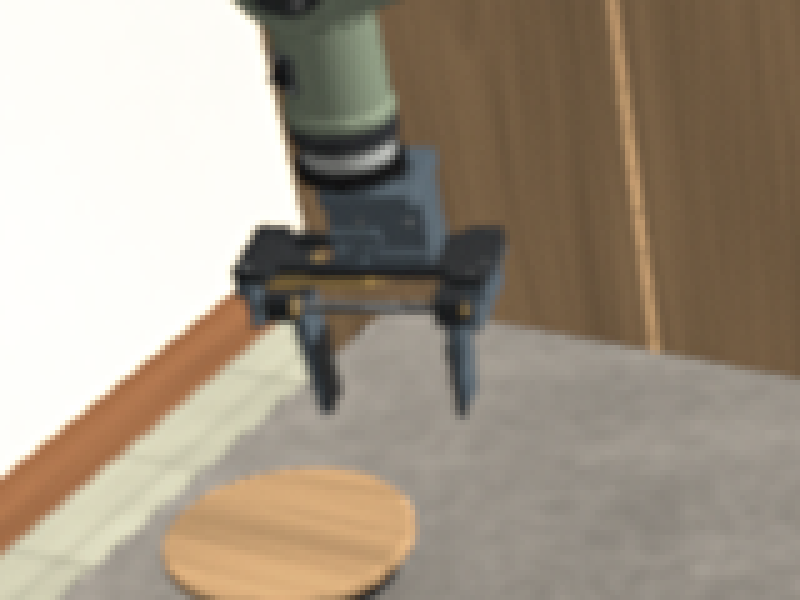

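Run:
```python
from h import *
D([.619,-.247,.19])
```

```text
[0.0112 0.0156 0.0604] [-0.0002  0.0005 -0.0135]
```

Emit:
step_arm --deltas "0.006 0.008 0.02 0 0 -0.013; 0.011 0.016 0.04 0 0 -0.013; 0.011 0.016 0.055 0 0 -0.013; 0.011 0.016 0.06 0 0 -0.013; 0.011 0.016 0.06 0 0 -0.013"

```text
clock: 3.6
ee_pos: [0.6188, -0.2469, 0.1889]
tcp_rot: [-0.001, 0.707, 0.707, -0.001]
contact_force: [0.1, -0.8, 0.9]
opening: 0.005
```

Run:
```python
from h import *
D([.619,-.247,.19]); print(bot.sense()["contact_force"])
c=bot.camera("scene"); cv2.imwrite("pics/s3z.png",cv2.resize(c["frame"][110:230,130:290,::-1],None,fx=5,fy=5,interpolation=0))
```

```text
[-0.0001  0.0002 -0.0011] [-0.0028 -0.0008 -0.0005]
[ 0.09748932 -0.783431    0.94819206]
```

View pics/s3z.png

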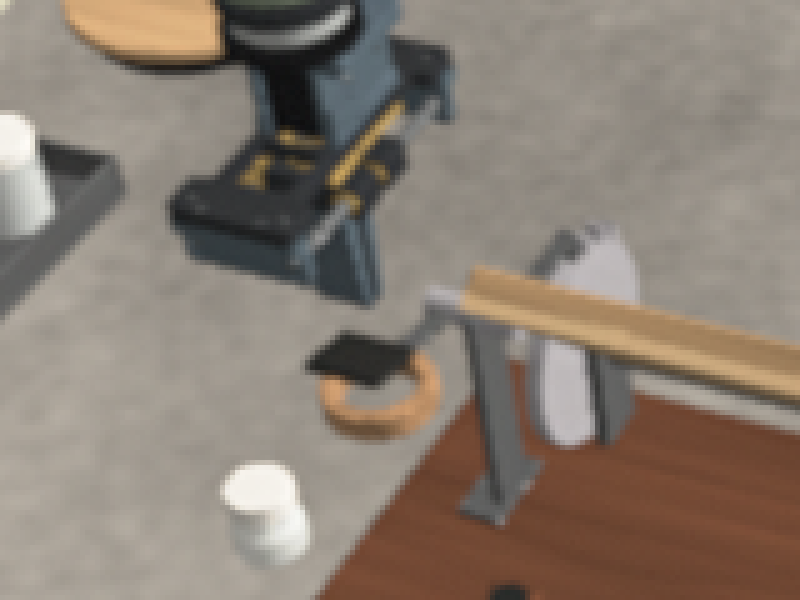

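Emit:
step_arm --deltas "0 0 0.008 0 0 0; 0 0 0.016 0 0 0; 0 0 0.024 0 0 0; 0 0 0.03 0 0 0; 0 0 0.03 0 0 0"

```text
clock: 4.07
ee_pos: [0.6194, -0.2458, 0.1581]
tcp_rot: [-0.001, 0.707, 0.707, -0.001]
contact_force: [0.6, 0.2, -0.5]
opening: 0.006
```

Run:
```python
from h import *
D([.619,-.247,.15]); print(bot.sense()["contact_force"])
c=bot.camera("scene"); cv2.imwrite("pics/s4z.png",cv2.resize(c["frame"][110:230,130:290,::-1],None,fx=5,fy=5,interpolation=0))
```

```text
[-0.0012 -0.0004  0.0081] [-0.003  -0.0012  0.0009]
[ 0.57947486  0.22921622 -0.49860645]
```

View pics/s4z.png

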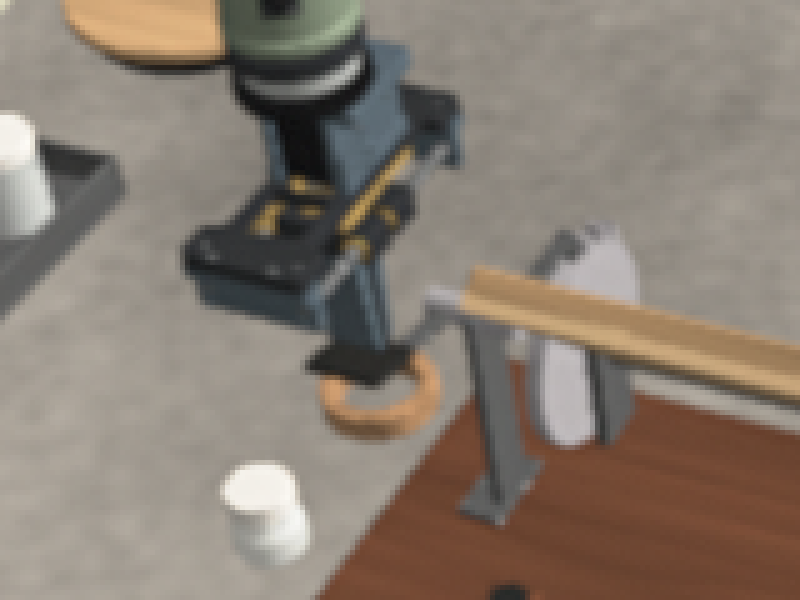

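Reported TCP height reads about 35–40 mm below the visible tips; I'll go by picture and force.

Emit:
step_arm --deltas "0 0 0.004 0 0 0; 0 0 0.008 0 0 0; 0 0 0.012 0 0 0; 0 0 0.016 0 0 0; 0 0 0.02 0 0 0; 0 0 0.024 0 0 0"

```text
clock: 4.62
ee_pos: [0.6216, -0.2464, 0.1366]
tcp_rot: [0.001, 0.707, 0.707, 0.001]
contact_force: [1.6, 0.6, 2.2]
opening: 0.003
```

Run:
```python
from h import *
D([.619,-.247,.15]); print(bot.sense()["contact_force"])
c=bot.camera("scene"); cv2.imwrite("pics/s5z.png",cv2.resize(c["frame"][110:230,130:290,::-1],None,fx=5,fy=5,interpolation=0))
```

```text
[-0.0006 -0.0025 -0.0134] [0.003  0.0009 0.0011]
[1.5724331  0.61695941 2.1979336 ]
```

View pics/s5z.png

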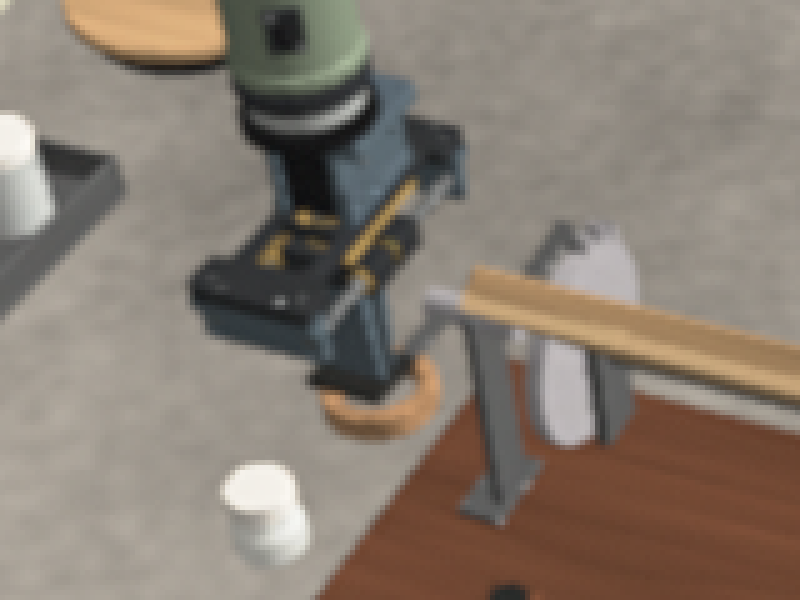

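Emit:
step_arm --deltas "0 0 0.004 0 0 0; 0 0 0.008 0 0 0; 0 0 0.012 0 0 0; 0 0 0.016 0 0 0"

```text
clock: 5.0
ee_pos: [0.6209, -0.2464, 0.12]
tcp_rot: [0.001, 0.707, 0.707, 0.0]
contact_force: [2.3, -0.6, 2.5]
opening: 0.004
```

Emit:
step_arm --deltas "0 0 0.002 0 0 0; 0 0 0.004 0 0 0; 0 0 0.006 0 0 0"

```text
clock: 5.25
ee_pos: [0.6202, -0.2463, 0.1138]
tcp_rot: [-0.0, 0.707, 0.707, -0.0]
contact_force: [2.6, -0.4, 2.2]
opening: 0.003
```

Run:
```python
from h import *
D([.619,-.247,.11]); print(bot.sense()["contact_force"])
c=bot.camera("scene"); cv2.imwrite("pics/s6z.png",cv2.resize(c["frame"][110:230,130:290,::-1],None,fx=5,fy=5,interpolation=0))
```

```text
[-0.0007 -0.0012  0.0038] [-0.0005  0.0001  0.001 ]
[ 2.60970536 -0.44192484  2.20188365]
```

View pics/s6z.png

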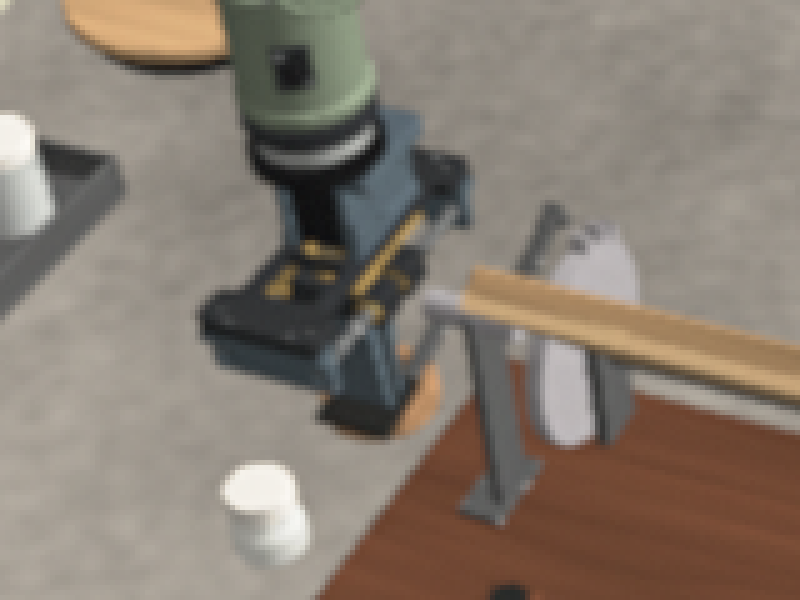

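Pawl nose is visibly lifted; carry on until the stop pushes back.

Emit:
step_arm --deltas "0 0 0.002 0 0 0; 0 0 0.004 0 0 0; 0 0 0.005 0 0 0"

```text
clock: 5.55
ee_pos: [0.6204, -0.2464, 0.1128]
tcp_rot: [0.001, 0.707, 0.707, 0.0]
contact_force: [-3.0, 2.2, 22.6]
opening: 0.003
```

Emit:
step_arm --deltas "0 0 0.002 0 0 0; 0 0 0.003 0 0 0; 0 0 0.003 0 0 0"

```text
clock: 5.8
ee_pos: [0.6205, -0.2464, 0.1126]
tcp_rot: [0.002, 0.707, 0.707, 0.001]
contact_force: [-7.1, 2.7, 29.2]
opening: -0.0
```

Emit:
step_arm --deltas "0 0 -0.01 0 0 0; 0 0 -0.03 0 0 0; 0 0 -0.07 0 0 0; 0 0 -0.11 0 0 0; 0 0 -0.15 0 0 0; 0 0 -0.19 0 0 0; 0 0 -0.19 0 0 0"

```text
clock: 6.38
ee_pos: [0.6222, -0.2472, 0.3047]
tcp_rot: [0.006, 0.707, 0.707, 0.002]
contact_force: [0.5, -1.4, 0.9]
opening: 0.007
```

Run:
```python
from h import *
c=bot.camera("scene"); s=bot.sense();print(s["ee_pos"],s["contact_force"]); cv2.imwrite("pics/s7z.png",cv2.resize(c["frame"][110:230,130:290,::-1],None,fx=5,fy=5,interpolation=0))
X,m=pts(c,[(.59,.66),(-.29,-.215),(.12,.2)]); Q=X[m&(c["frame"].max(2)<60)]; print("pad",len(Q),Q.mean(0),np.percentile(Q,[5,95],0).round(3).tolist())
X,m=pts(c,[(.5,.68),(-.2,.12),(.1,.32)]); fr=c["frame"].astype(int); m&=(fr[...,0]>fr[...,2]+30); Q=X[m];print("rail top",np.percentile(Q,98,0))
s=.154; org=np.array([.4655,-.042,0])
```

```text
[ 0.62117408 -0.24673684  0.3006136 ] [ 0.4745203   0.13331717 -0.80248355]
pad 158 [ 0.62267178 -0.24564559  0.15026703] [[0.605, -0.265, 0.145], [0.64, -0.227, 0.156]]
rail top [0.63561927 0.07925287 0.2721629 ]
```

View pics/s7z.png

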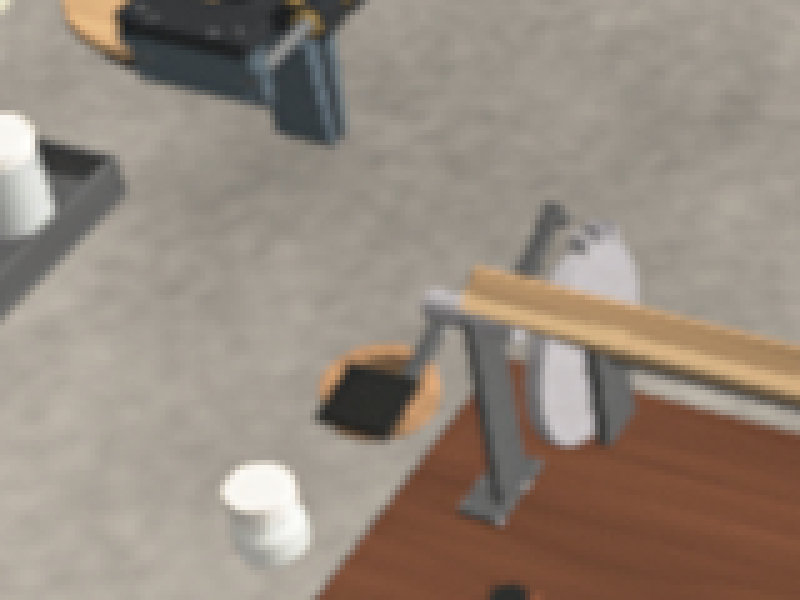

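```bash
cat >> h.py <<'E'
org=np.array([.4655,-.042,0]); W=.0135; OFF=.038
def E(t,r=.222,gap=0,y=-.05):
    h=.02+gap
    return np.array([org[0]+r*np.cos(t)-h*np.sin(t)-W,y,.085+r*np.sin(t)+h*np.cos(t)-OFF])
E
python3 - <<'E'
from h import *
D(E(.81,gap=.03)+[0,0,.06]);D(E(.81,gap=.03))
for t in np.arange(.85,-.01,-.05): print(round(t,2),E(t).round(4))
E
```

```text
[ 0.1968 -0.0521 -0.0026] [0.0063 0.0032 0.0008]
[ 0.197  -0.0525  0.0574] [0.0063 0.0032 0.0008]
0.85 [ 0.5835 -0.05    0.227 ]
0.8 [ 0.5923 -0.05    0.2202]
0.75 [ 0.6008 -0.05    0.213 ]
0.7 [ 0.6089 -0.05    0.2053]
0.65 [ 0.6166 -0.05    0.1973]
0.6 [ 0.6239 -0.05    0.1889]
0.55 [ 0.6308 -0.05    0.1801]
0.5 [ 0.6372 -0.05    0.171 ]
0.45 [ 0.6432 -0.05    0.1616]
0.4 [ 0.6487 -0.05    0.1519]
0.35 [ 0.6537 -0.05    0.1419]
0.3 [ 0.6582 -0.05    0.1317]
0.25 [ 0.6622 -0.05    0.1213]
0.2 [ 0.6656 -0.05    0.1107]
0.15 [ 0.6685 -0.05    0.1   ]
0.1 [ 0.6709 -0.05    0.0891]
0.05 [ 0.6727 -0.05    0.0781]
-0.0 [ 0.674 -0.05   0.067]
```

Emit:
step_arm --deltas "0.035 -0.009 -0.002 0.006 0.003 0; 0.07 -0.018 -0.002 0.006 0.003 0; 0.105 -0.028 -0.002 0.006 0.003 0; 0.14 -0.037 -0.002 0.006 0.003 0; 0.175 -0.046 -0.002 0.006 0.003 0; 0.197 -0.052 -0.002 0.006 0.003 0; 0.197 -0.052 0.02 0.006 0.003 0; 0.197 -0.052 0.035 0.006 0.003 0"

```text
clock: 7.1
ee_pos: [0.5661, -0.0476, 0.2587]
tcp_rot: [-0.005, 0.706, 0.708, -0.003]
contact_force: [0.8, -0.4, -0.2]
opening: 0.005
```

Run:
```python
from h import *
s=bot.sense();print(s["ee_pos"],s["contact_force"]); D(E(.81,gap=.01))
for n in("scene","top"):
    c=bot.camera(n); cv2.imwrite("pics/r1%s.png"%n,cv2.resize(c["frame"][100:240,170:370,::-1] if n=="scene" else c["frame"][120:260,290:490,::-1],None,fx=4,fy=4,interpolation=0))
    X,m=pts(c,[(.5,.68),(-.15,.07),(.12,.32)]); fr=c["frame"].astype(int); m&=(fr[...,0]>fr[...,2]+30)&(fr[...,1]>100); Q=X[m]; 
    # rail face points: implied tilt for h=.02
    d=Q-org-[0,0,.085]; rr=np.hypot(d[:,0],d[:,2]); k=(rr>.185)&(rr<.235); t=np.arctan2(d[k,2],d[k,0])-np.arcsin(.02/rr[k]); print(n,k.sum(),np.percentile(t,[10,50,90]).round(3))
```

```text
[ 0.56609122 -0.04757744  0.25867568] [ 0.77304838 -0.38946358 -0.1580527 ]
[-0.0026  0.0176  0.03  ] [-0.0103 -0.003   0.0036]
scene 71 [0.673 0.696 0.799]
top 560 [0.802 0.813 0.823]
```

View pics/r1scene.png

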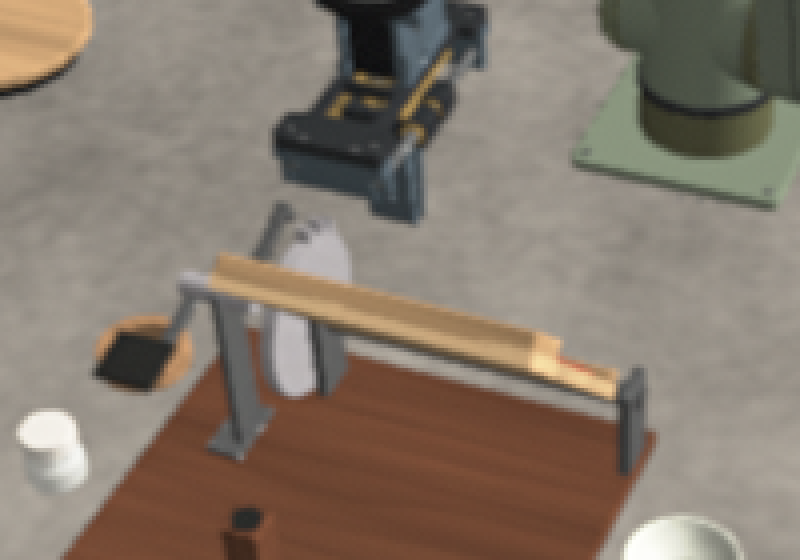

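View pics/r1top.png

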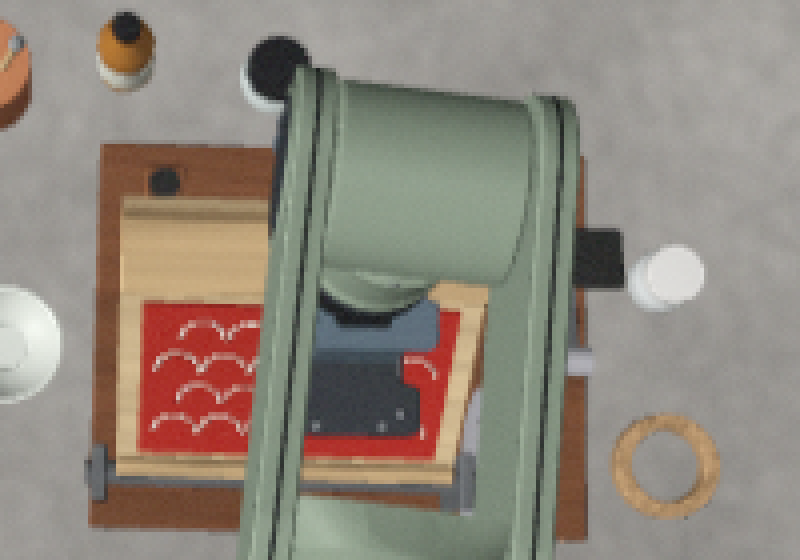

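Emit:
step_arm --deltas "-0.001 0.008 0.014 -0.01 -0.003 0.003; -0.002 0.016 0.026 -0.01 -0.003 0.003; -0.002 0.018 0.030 -0.01 -0.003 0.003; -0.002 0.021 0.033 -0.01 -0.003 0.003; -0.002 0.025 0.037 -0.01 -0.003 0.003; -0.002 0.029 0.0405 -0.01 -0.003 0.003; -0.002 0.029 0.0405 -0.01 -0.003 0.003"

```text
clock: 7.78
ee_pos: [0.5975, -0.0511, 0.2198]
tcp_rot: [0.001, 0.708, 0.706, 0.001]
contact_force: [-0.4, -0.8, 0.1]
opening: 0.006
```

Run:
```python
from h import *
s=bot.sense();print(s["ee_pos"],s["contact_force"]); D(E(.8))
c=bot.camera("scene"); cv2.imwrite("pics/r2.png",cv2.resize(c["frame"][100:240,170:370,::-1],None,fx=4,fy=4,interpolation=0))
```

```text
[ 0.59752291 -0.05113804  0.21979457] [-0.39223123 -0.80606054  0.11908438]
[ 0.0011 -0.0052 -0.0004] [ 0.0035  0.     -0.0021]
```

View pics/r2.png

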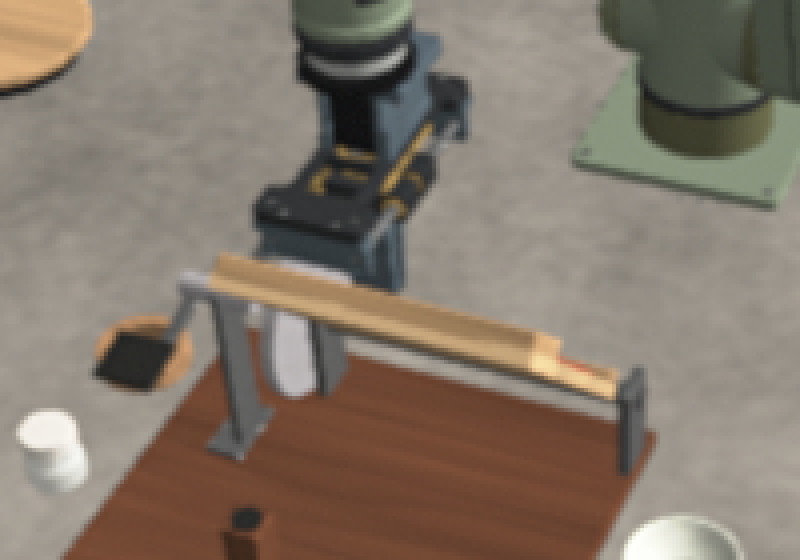

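Emit:
step_arm --deltas "0 0.004 0.0035 0.003 0 -0.002; 0 0.008 0.007 0.003 0 -0.002; 0 0.012 0.011 0.003 0 -0.002; 0 0.016 0.015 0.003 0 -0.002; 0 0.016 0.015 0.003 0 -0.002"

```text
clock: 8.25
ee_pos: [0.614, -0.0511, 0.2047]
tcp_rot: [0.001, 0.707, 0.707, 0.001]
contact_force: [0.3, 0.6, 0.4]
opening: 0.003
```

```bash
cat > look.py <<'E'
from h import *
import sys
s=bot.sense();print(s["ee_pos"],s["contact_force"])
c=bot.camera("scene"); cv2.imwrite("pics/%s.png"%sys.argv[1],cv2.resize(c["frame"][100:240,170:370,::-1],None,fx=4,fy=4,interpolation=0))
c=bot.camera("top")
X,m=pts(c,[(.5,.76),(-.15,.07),(.07,.32)]); fr=c["frame"].astype(int); m&=(fr[...,0]>fr[...,2]+30)&(fr[...,1]>100); Q=X[m]; 
d=Q-org-[0,0,.085]; rr=np.hypot(d[:,0],d[:,2]); k=(rr>.185)&(rr<.235); t=np.arctan2(d[k,2],d[k,0])-np.arcsin(.02/rr[k]); t0=np.median(t); print(k.sum(),np.percentile(t,[10,50,90]).round(3))
p=s["ee_pos"]-org-[0,0,.085-OFF]; 
for w in(.011,): print("tip r,h",(p[0]+w)*np.cos(t0)+p[2]*np.sin(t0), -(p[0]+w)*np.sin(t0)+p[2]*np.cos(t0))
E
python3 look.py r3
```

```text
[ 0.61404642 -0.05112559  0.20470632] [0.34332873 0.57499899 0.37614735]
711 [0.701 0.713 0.725]
tip r,h 0.2238321082423147 0.01501765334701298
```

View pics/r3.png

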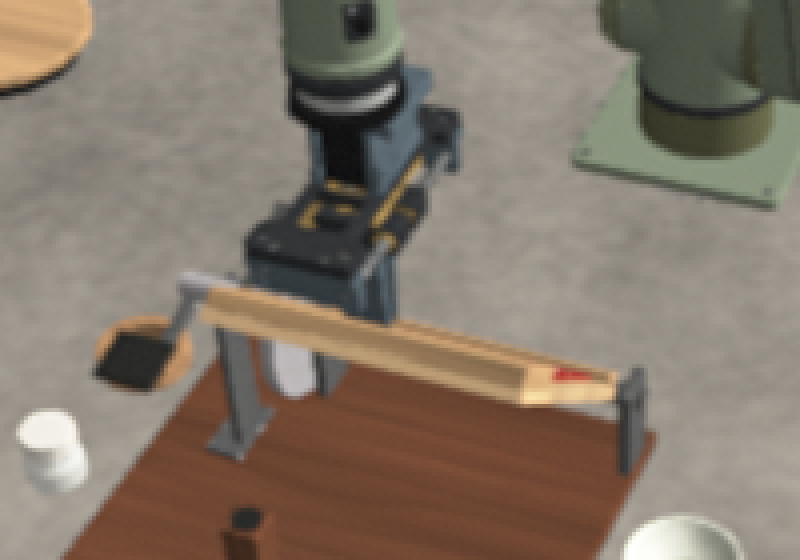

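Emit:
step_arm --deltas "0.001 0.009 0.010 0 0 0; 0.001 0.0165 0.018 0 0 0; 0.001 0.0235 0.027 0 0 0; 0.001 0.030 0.036 0 0 0; 0.001 0.036 0.0455 0 0 0; 0.001 0.0415 0.055 0 0 0; 0.001 0.0415 0.055 0 0 0"

```text
clock: 8.93
ee_pos: [0.6549, -0.0494, 0.1473]
tcp_rot: [-0.001, 0.707, 0.707, -0.0]
contact_force: [0.9, 0.2, 0.2]
opening: 0.004
```

```bash
python3 look.py r4
```

```text
[ 0.65488864 -0.04938414  0.1472519 ] [0.87557687 0.22745962 0.18625404]
719 [0.375 0.387 0.402]
tip r,h 0.22340792114915767 0.01717418670853428
```

View pics/r4.png

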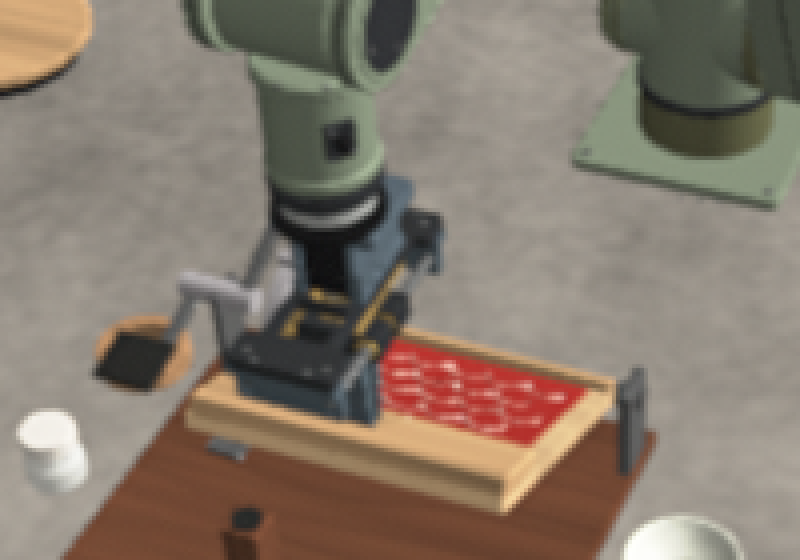

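Emit:
step_arm --deltas "0 0.0045 0.0095 0 0 0; 0 0.008 0.0175 0 0 0; 0 0.012 0.028 0 0 0; 0 0.0155 0.0385 0 0 0; 0 0.0185 0.049 0 0 0; 0 0.021 0.059 0 0 0; 0 0.0225 0.067 0 0 0; 0 0.0225 0.067 0 0 0"

```text
clock: 9.7
ee_pos: [0.6759, -0.0503, 0.0805]
tcp_rot: [-0.001, 0.707, 0.707, -0.001]
contact_force: [0.3, 0.3, -0.5]
opening: 0.006
```

```bash
python3 look.py r5
```

```text
[ 0.67586552 -0.05026596  0.08054627] [ 0.29615488  0.27905346 -0.460031  ]
653 [0.052 0.066 0.081]
tip r,h 0.22309670778438018 0.0188654577333777
```

View pics/r5.png

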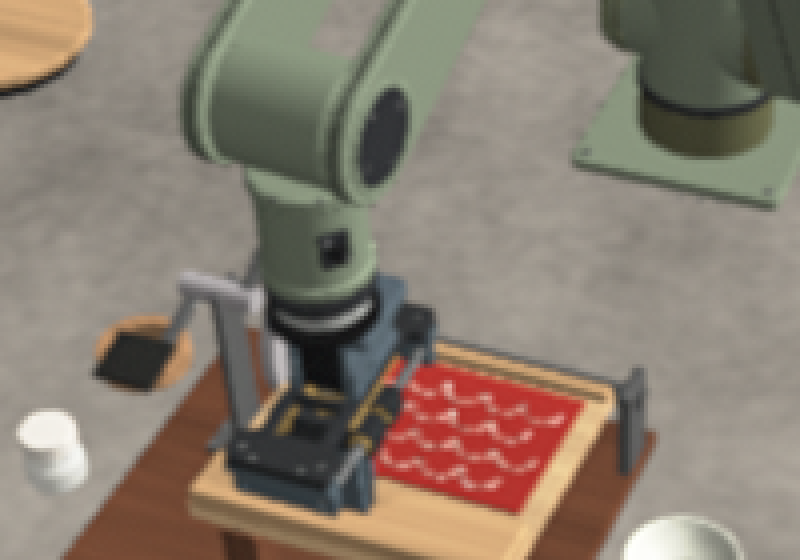

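Remaining about 14 mm; now down in small steps until the rests push back.

Emit:
step_arm --deltas "0 0.0005 0.004 0 0 0; 0 0.001 0.008 0 0 0; 0 0.001 0.011 0 0 0; 0 0.001 0.011 0 0 0"

```text
clock: 10.13
ee_pos: [0.6782, -0.0503, 0.0721]
tcp_rot: [0.001, 0.707, 0.707, 0.0]
contact_force: [-1.5, -0.3, 0.2]
opening: 0.009
```

Emit:
step_arm --deltas "0 0 0.002 0 0 0; 0 0 0.004 0 0 0; 0 0 0.004 0 0 0"

```text
clock: 10.38
ee_pos: [0.6785, -0.0502, 0.0684]
tcp_rot: [0.001, 0.707, 0.707, 0.001]
contact_force: [1.2, -1.4, 1.5]
opening: 0.005
```

Emit:
step_arm --deltas "0 0 0.002 0 0 0; 0 0 0.003 0 0 0; 0 0 0.003 0 0 0"

```text
clock: 10.63
ee_pos: [0.6786, -0.0502, 0.0655]
tcp_rot: [0.001, 0.707, 0.707, 0.001]
contact_force: [2.2, -0.6, 2.0]
opening: 0.003
```

Emit:
step_arm --deltas "0 0 0.002 0 0 0; 0 0 0.003 0 0 0; 0 0 0.003 0 0 0"

```text
clock: 10.88
ee_pos: [0.6787, -0.0502, 0.0653]
tcp_rot: [0.001, 0.707, 0.707, 0.001]
contact_force: [-2.1, -0.6, 13.4]
opening: 0.004
```

Emit:
step_arm --deltas "0 0 0.002 0 0 0; 0 0 0.002 0 0 0; 0 0 0.002 0 0 0"

```text
clock: 11.13
ee_pos: [0.6787, -0.0502, 0.0652]
tcp_rot: [0.002, 0.707, 0.707, 0.001]
contact_force: [-5.5, -1.0, 21.9]
opening: 0.01
```

Emit:
step_arm --deltas "0 0 -0.005 0 0 0; 0 0 -0.015 0 0 0; 0 0 -0.04 0 0 0; 0 0 -0.08 0 0 0; 0 0 -0.12 0 0 0; 0 0 -0.16 0 0 0; 0 0 -0.2 0 0 0; 0 0 -0.2 0 0 0"

```text
clock: 11.8
ee_pos: [0.6812, -0.0502, 0.27]
tcp_rot: [0.006, 0.707, 0.707, 0.005]
contact_force: [0.5, -0.5, 1.2]
opening: 0.005
```

Emit:
step_arm --deltas "-0.04 -0.01 0 0 0 0; -0.08 -0.02 0 0 0 0; -0.12 -0.03 0 0 0 0; -0.16 -0.04 0 0 0 0; -0.20 -0.06 0 0 0 0; -0.24 -0.08 0 0 0 0; -0.28 -0.1 0 0 0 0; -0.30 -0.12 0 0 0 0"

```text
clock: 12.47
ee_pos: [0.5569, -0.3525, 0.2589]
tcp_rot: [-0.0, 0.707, 0.707, -0.0]
contact_force: [0.5, -0.8, -1.0]
opening: 0.008
```

```bash
python3 look.py r6
python3 - <<'E'
from h import *
c=bot.camera("top"); save(c,"t6.png")
X,m=pts(c,[(.55,.74),(-.16,.08),(.05,.15)]); fr=c["frame"].astype(int); m&=(fr[...,0]>fr[...,2]+30)&(fr[...,1]>100)
Q=X[m]; k=(Q[:,0]>.65)&(Q[:,0]<.70); q=Q[k]; print("rail z",np.percentile(q[:,2],[10,50,90]))
for d in bot.trace(c,"panel")[:1]:
    mm=d["region"]; Q=X[mm&(c["range_z"]>0)]; A=np.c_[Q[:,:2]-Q[:,:2].mean(0),np.ones(len(Q))]; print("panel plane",np.linalg.lstsq(A,Q[:,2],rcond=None)[0])
c=bot.camera("scene"); X,m=pts(c,[(.59,.66),(-.29,-.215),(.12,.2)]); Q=X[m&(c["frame"].max(2)<60)]; print("pad",len(Q),Q.mean(0))
for n in("scene",):
    for l in("paint_jar","tape_roll","varnish_bottle","low_jar","brush_pot","mixing_dish"):
        d=bot.pinpoint(c,l)[0]; print(l,round(d["confidence"],2),int(d["centre"][0]*400),int(d["centre"][1]*640))
E
```

```text
[ 0.55687357 -0.35248707  0.25885862] [ 0.53092323 -0.7703063  -1.04694373]
1289 [-0.018 -0.004  0.012]
tip r,h 0.10156845732044666 0.2122457777593305
rail z [0.10117077 0.10442948 0.10741822]
panel plane [-0.00342431 -0.00038863  0.09442102]
pad 163 [ 0.62243921 -0.24573021  0.14997489]
paint_jar 0.59 217 178
tape_roll 0.56 242 376
varnish_bottle 0.76 294 284
low_jar 0.61 281 247
brush_pot 0.63 298 321
mixing_dish 0.89 245 339
```

View pics/r6.png

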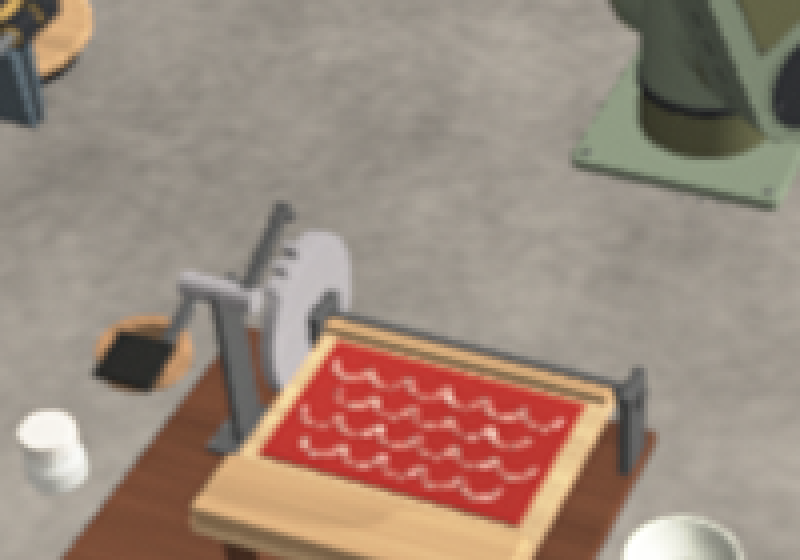

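View pics/t6.png

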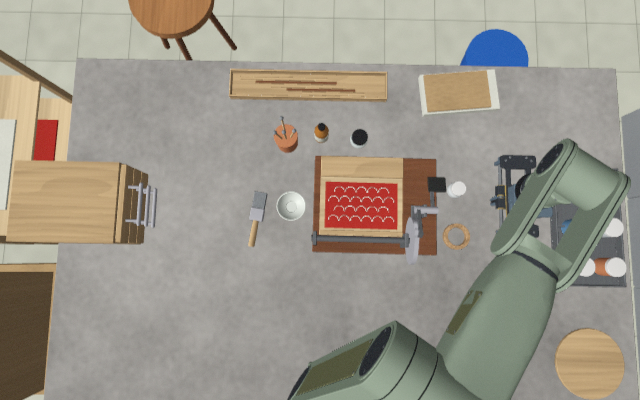

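Run:
```python
from h import *
print(bot.sense()["clock"], bot.finish_job())
```

```text
the job is handed in; nothing more can be done
13.0167 None
```

The board is lying flat on its rests, the pawl is free, and I handed the job in at about 13.0 s.

- **Pawl:** I pressed the pedal with the shut fingertips until its stop pushed back with 29 N. The pad went from 183 mm to 150 mm above the table, and it was still at 150 mm at the end.
- **Board:** I pushed it down by the bare rail, following its arc from 0.81 rad until the rests pushed back with about 22 N. Then I backed the arm off.
- **Last checks:** the rail's top measured 104 mm above the table against the expected 105 mm. The panel's slope was 0.003, which is flat. The pawl nose was clear of the wheel, and the gripper was well away from everything.
- **Other items:** the jars, bottle, bowl, tape, brush and pot look unmoved in the last top picture. I saw no contact between the gripper and the wet panel in the pictures.

Three things disagreed:
- **TCP height:** the reported height read about 38 mm lower than the fingertips in the depth images. The pedal contact matched the images, so I worked from pictures and force and allowed for the offset.
- **Tape roll:** in the last scene picture the network put the tape roll at the wrong spot with a low score. In the top picture it still sits where it was.
- **Paint jar:** the network's position for it shifted by about 6 pixels. It looks unmoved in the pictures.

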